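# Make up the wall-fixing kit and the repair kit

## Task

Make up two kits in the trays. Blue tray: lay the black drill bit in the long channel and stand the yellow tape measure and the small blue-lidded jar upright in the two pockets, one in each, either way round. Orange tray: lay the red-handled screwdriver in the long channel and the roll of black tape flat in either pocket; leave the amber-handled screwdriver and the wood offcut where they are.

Things in the scene. Friction and masses are not known exactly. Their poses are not given: they have to be found in the camera images.
- blue_tray: Blue plastic kit tray, open on top, fixed to the bench, 233 (along its x) x 181 (along its y) x 16 mm high; walls 3 mm, floor 4 mm thick. Origin: centre of its underside, z up. A divider along x splits it: on the -y side one long channel, 227 x 80 mm inside, centred at (0, -0.0475) m; on the +y side two pockets, each 112 (x) x 92 (y) mm inside, centred at (+0.0575, +0.0415) and (-0.0575, +0.0415) m; the wall between them is 3 mm thick.
- orange_tray: Orange plastic kit tray, open on top, fixed to the bench, 233 (along its x) x 181 (along its y) x 16 mm high; walls 3 mm, floor 4 mm thick. Origin: centre of its underside, z up. A divider along x splits it: on the -y side one long channel, 227 x 80 mm inside, centred at (0, -0.0475) m; on the +y side two pockets, each 112 (x) x 92 (y) mm inside, centred at (+0.0575, +0.0415) and (-0.0575, +0.0415) m; the wall between them is 3 mm thick.
- red_driver_centre (a point): Screwdriver with red handle and steel shank, lying flat, 206 mm long, handle 29 mm thick. Point: middle of its length, on its axis, 14.5 mm above the bench. Its y axis runs along the tool; the handle spans y = +0.003 to +0.103 m, the 6 mm shank lies on the -y side; grip the handle, across x, best at y about +0.04 m. It may roll.
- bit_centre (a point): Black twist drill bit, lying flat, 100 mm long (its y axis) and 9 mm thick. Point: its centre, 4.5 mm above the bench. Grip across x.
- measure_centre (a point): Yellow tape measure with a black disc on its sides, standing on its edge: case about 34 (its x) x 70 (its y) x 64 mm high, its hook juts out to 51 mm from the point on the -y side (near the bottom), the case ends at about +/-35 mm. Point: centre of the case, 32 mm above its underside; z up. Grip across x.
- tape_centre (a point): Roll of black tape lying flat, 61 mm across, 19 mm high. Point: its centre, 9.5 mm above its underside; z up. Grip across the outside.
- jar_centre (a point): Small grey jar with a blue lid, 36 mm across (33 mm below the lid), 38 mm high, standing. Point: its centre, 19 mm above its underside; z up.
- amber_driver_centre (a point): Screwdriver with amber (orange-yellow) handle, 181 x 29 mm, lying flat; not needed, stays put. Point: middle of its length on its axis; y axis along the tool, handle on the +y side.
- offcut_centre (a point): Offcut of pale timber, 45 (x) x 70 (y) x 38 mm; not needed, stays put. Point: its centre.
Things that resemble listed ones, but are neither listed nor needed, are in the scene too. Leave any purple look-alike of the part that bears measure_centre alone.

How it is judged:
At the end, for the whole second after the job is handed in: Blue tray: bit on the channel floor, lengthwise; tape measure and jar upright (0.12 rad) on the floors of the two pockets, one each. Orange tray: red screwdriver on the channel floor (0.3 rad), tape flat in one pocket. Each wholly inside its compartment; released, at rest (x of red_driver_centre in the frame of orange_tray between -0.016 and 0.016 m and y of red_driver_centre in the frame of orange_tray between -0.0775 and -0.0175 m and z of red_driver_centre in the frame of orange_tray between 0 and 0.026 m and angle between the y axis of red_driver_centre and the x axis of orange_tray, either way round below 0.3 rad and x of bit_centre in the frame of blue_tray between -0.068 and 0.068 m and y of bit_centre in the frame of blue_tray between -0.0855 and -0.0095 m and z of bit_centre in the frame of blue_tray between 0 and 0.013 m and angle between the y axis of bit_centre and the x axis of blue_tray, either way round below 0.9 rad and angle between each of measure_centre, jar_centre, tape_centre's own z axis and vertical below 0.12 rad and ((x of measure_centre in the frame of blue_tray between 0.0175 and 0.0975 m and y of measure_centre in the frame of blue_tray between 0.0095 and 0.0735 m and z of measure_centre in the frame of blue_tray between 0 and 0.042 m and x of jar_centre in the frame of blue_tray between -0.0975 and -0.0175 m and y of jar_centre in the frame of blue_tray between 0.0115 and 0.0715 m and z of jar_centre in the frame of blue_tray between 0 and 0.029 m) or (x of measure_centre in the frame of blue_tray between -0.0975 and -0.0175 m and y of measure_centre in the frame of blue_tray between 0.0095 and 0.0735 m and z of measure_centre in the frame of blue_tray between 0 and 0.042 m and x of jar_centre in the frame of blue_tray between 0.0175 and 0.0975 m and y of jar_centre in the frame of blue_tray between 0.0115 and 0.0715 m and z of jar_centre in the frame of blue_tray between 0 and 0.029 m)) and ((x of tape_centre in the frame of orange_tray between 0.0305 and 0.0845 m and y of tape_centre in the frame of orange_tray between 0.0245 and 0.0585 m and z of tape_centre in the frame of orange_tray between 0 and 0.02 m) or (x of tape_centre in the frame of orange_tray between -0.0845 and -0.0305 m and y of tape_centre in the frame of orange_tray between 0.0245 and 0.0585 m and z of tape_centre in the frame of orange_tray between 0 and 0.02 m)) and linear speed of each of red_driver, bit, measure, tape, jar below 0.02 m/s); the robot touches nothing.
It fails at once if the amber-handled screwdriver is moved more than 25 mm (distance of amber_driver_centre from where it was at the start of the episode above 0.025 m).
It fails at once if the wood offcut is moved more than 25 mm (distance of offcut_centre from where it was at the start of the episode above 0.025 m).
It also fails if it takes over 136 s, if anything falls off the work surface, if the arm or the gripper's body presses on something with over 40 N, if the wrist force passes 120 N, or if a joint passes its speed limit or range.

## Robot

A 6-joint arm with a two-finger parallel gripper is mounted at the origin on a cart in front of the work surface, level with it; the furniture and walls round the work are solid. World frame = base frame: x ahead of the robot, y to its left, z up, the work surface at z = 0. Lengths are in m, angles in rad, forces in N, time in s.
With the tool pointing down it reaches from about 0.275 to 0.875 m from the base axis. Payload 12.5 kg.
Tool frame: the origin (TCP) lies midway between the tips of the shut fingers; the grasp point (between the pads) lies 19 mm behind it; z points along the fingers, y is the line along which they close (so a half turn about z gives the same grasp; the last joint's range is limited). The gripper opens to 85 mm and grips with 20 to 120 N. Pads are 22 mm wide; open, the fingers measure 114 mm over their backs; the gripper's body (76 mm by 85 mm) begins 54 mm behind the grasp point. The pads swing forward as they close: fully open they stand 13 mm farther back than shut.
Start: joints at [-1.357, 0.351, 1.652, -0, 1.139, -0.085], TCP at [0.162, -0.526, 0.231] pointing down, gripper open.
Joint ranges: [-2.75, 2.75], [-0.79, 2.1], [0.01, 2.65], [-1.57, 4.71], [0.07, 3.14], [-2.87, 2.87]. Speed limits (rad/s): [2.22, 2.22, 2.79, 3.14, 3.14, 3.14].

## Interface

Orientations are given as [roll, pitch, yaw] about the fixed x, y, z axes, in that order (R = Rz(yaw) Ry(pitch) Rx(roll)).
In Python, from workcell import r gives the robot as it stands.
- The arm moves only by the shell command python3 -m pendant 'ROWS' [FORCE]. ROWS is JSON, a list of rows, each a list of 7 numbers: the shift along the tool's x, y, z in m, then the turn, a rotation vector about the tool's x, y, z in rad, then the finger opening in m, from 0 to 0.0854. In form: [[x, y, z, wx, wy, wz, fingers], ...]. A call has 1 to 20 rows; each row is the pose to reach, as a shift and turn from the pose commanded when the call began, along the tool's axes at that moment; what a row does not reach only later rows make up. A row lasts 1/8 s, in which the tool goes at most 62.5 mm and 10.7 degrees, less where a joint would pass 70% of its speed; a pose out of reach is approached as far as the arm can. A call with a gripper value outside its range is refused whole. The fingers move at their own pace and stop on an object; FORCE is the grip in N (left out, the last holds). Time passes only in rows, so rows that repeat a pose let the fingers close. It gives the time, the measured TCP pose, the force, the opening and the grip force at its end, in the units of the state.
- r.sense(): the state, without advancing time (a new reading comes with each control period).
- r.read_camera(name): name is "scene" or "top" or "wrist"; returns a dict with "frame" (400x640x3 uint8, blue, green, red), "mtx" (3x3 intrinsics, pixels), "D" ([k1, k2, p1, p2, k3] as OpenCV has them; the pictures are not rectified), "position" and "rotation" of the camera in the world; the wrist camera has in their place "T_tool_cam" (4x4, takes a point from camera to tool coordinates, whose origin is the TCP and whose axes are the flange's). Camera axes: x right, y down, z forward; pixel columns grow to the right and rows downward; lengths in m; the calibration is good to about 2 mm. A picture is of the moment at which its call begins: read the wrist's pose just before it. There is no depth.
- r.close_job(): hands the job in; it is judged then, once.
The state is a dict: "t": time; "qpos": joint angles; "qd": joint speeds; "effort": joint torques, N m; "ee_pos": TCP position; "eef_rot": TCP orientation; "force": force on the tool from outside, world axes, zero at the start; "ft_torque": the same for the moment, N m; "width": opening from 0.0 (shut) to 1.0 (fully open); "finger_force": force on a finger pad.
Only numpy, scipy, OpenCV 4.12 (cv2) and the standard library are available. Lean on these libraries where they do the work, as an engineer would, in place of code of your own. Each camera call takes 0.05 s, during which the arm holds its last target. There are 200 camera calls.

## Working session

There is one attempt and no reset: what is moved stays moved. The work goes in short steps, Python scripts to look and compute and a shell command to move; the robot and the scene stay as the last step left them, time stands still between calls to the robot, and variables do not carry over. Pictures are saved under pics/ and viewed, at most 14 in all, crops included, and the job is handed in when it is done.

```bash
mkdir -p pics; ls; python3 - <<'E'
from workcell import r
import cv2,numpy as np,pickle
s=r.sense();print({k:np.round(v,3) for k,v in s.items()})
d={}
for n in("scene","top","wrist"):
    c=r.read_camera(n);d[n]=c;cv2.imwrite(f"pics/{n}0.png",c["frame"])
    print(n,{k:np.round(v,3).tolist() for k,v in c.items() if k!="frame"})
pickle.dump(d,open("d0.pkl","wb"))
E
```

```text
pics
{'t': np.float64(0.0), 'qpos': array([-1.357,  0.351,  1.652,  0.   ,  1.139, -0.085]), 'qd': array([-0.001, -0.   , -0.001,  0.   ,  0.002, -0.   ]), 'effort': array([-1.0000e-03, -5.0610e+01, -2.9141e+01, -0.0000e+00,  5.0000e-03,
       -0.0000e+00]), 'ee_pos': array([ 0.162, -0.525,  0.231]), 'eef_rot': array([-3.14 , -0.   ,  0.299]), 'force': array([ 0.358, -0.271, -0.727]), 'ft_torque': array([-0.001, -0.071,  0.03 ]), 'finger_force': np.float64(0.0), 'width': np.float64(1.0)}
scene {'mtx': [[434.704, 0.0, 322.254], [0.0, 434.704, 193.504], [0.0, 0.0, 1.0]], 'D': [0.038, 0.0, 0.0, 0.0, 0.0], 'position': [-0.308, 0.935, 0.697], 'rotation': [-2.035, -0.006, -2.497]}
top {'mtx': [[402.497, 0.0, 315.216], [0.0, 402.497, 195.409], [0.0, 0.0, 1.0]], 'D': [0.012, 0.0, 0.0, 0.0, 0.0], 'position': [0.332, -0.093, 1.384], 'rotation': [-3.043, -0.016, -1.58]}
wrist {'mtx': [[290.853, 0.0, 317.913], [0.0, 290.853, 196.657], [0.0, 0.0, 1.0]], 'D': [-0.013, 0.0, 0.0, 0.0, 0.0], 'T_tool_cam': [[-0.001, -0.959, -0.284, 0.072], [1.0, -0.001, 0.0, 0.0], [-0.0, -0.284, 0.959, -0.143], [0.0, 0.0, 0.0, 1.0]]}
```

View pics/top0.png

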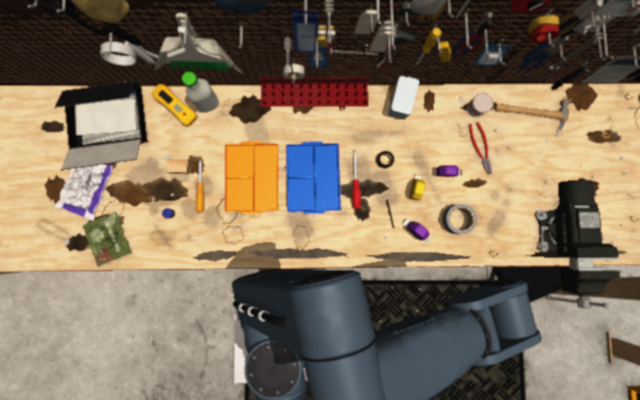

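View pics/scene0.png

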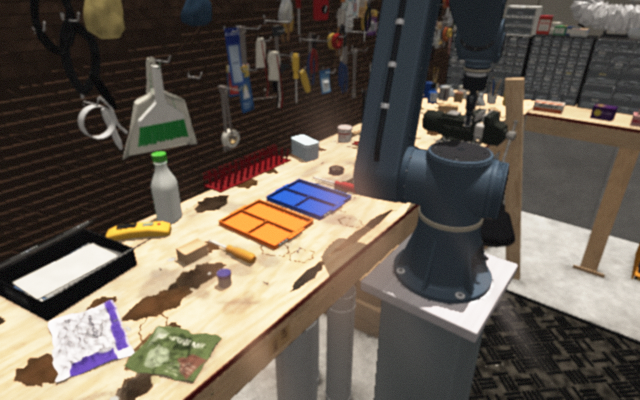

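Top view: red driver (356,180), bit (391,213), yellow measure (418,187), tape roll (385,159), jar (168,213), trays at (252,177) and (312,177), amber driver (200,185), offcut (183,165).
Look-alikes:
- Measure: purple cases at (448,171) and (417,230), yellow level at (175,103).
- Tape: grey ring at (459,219).
- Red driver: pliers at (480,145).
- Jar: pot at (482,103).

I choose by the description and check in a close crop.

```bash
cat > h.py <<'E'
import cv2,numpy as np,pickle
from scipy.spatial.transform import Rotation as R
from workcell import r
def pose(c,s=None):
    if "position" in c:
        return np.array(c["position"]),R.from_euler("xyz",c["rotation"]).as_matrix()
    T=np.eye(4);T[:3,:3]=R.from_euler("xyz",s["eef_rot"]).as_matrix();T[:3,3]=s["ee_pos"]
    T=T@np.array(c["T_tool_cam"]);return T[:3,3],T[:3,:3]
def ray(c,px,z,s=None):
    p,M=pose(c,s);px=np.asarray(px,float).reshape(-1,1,2)
    u=cv2.undistortPoints(px,np.array(c["mtx"]),np.array(c["D"])).reshape(-1,2)
    d=np.c_[u,np.ones(len(u))]@M.T
    return p[:2]+d[:,:2]*((z-p[2])/d[:,2])[:,None]
def proj(c,P,s=None):
    p,M=pose(c,s);P=np.asarray(P,float).reshape(-1,3)
    return cv2.projectPoints(P,R.from_matrix(M.T).as_rotvec(),-M.T@p,np.array(c["mtx"]),np.array(c["D"]))[0].reshape(-1,2)
def blobs(f,lo,hi,amin=8,roi=None):
    """HSV mask -> list of (area, centre, minAreaRect, contour)"""
    m=cv2.inRange(cv2.cvtColor(f,cv2.COLOR_BGR2HSV),lo,hi)
    if roi is not None:
        k=np.zeros_like(m);x0,y0,x1,y1=roi;k[y0:y1,x0:x1]=255;m&=k
    cs=cv2.findContours(m,cv2.RETR_EXTERNAL,cv2.CHAIN_APPROX_NONE)[0]
    out=[(cv2.contourArea(c),cv2.minAreaRect(c),c) for c in cs if cv2.contourArea(c)>=amin]
    return sorted(out,key=lambda o:-o[0])
def snap(name):
    s=r.sense();c=r.read_camera("wrist");cv2.imwrite(f"pics/{name}.png",c["frame"])
    pickle.dump((c,s),open(name+".pkl","wb"));return c,s
E
python3 - <<'E'
from h import *
d=pickle.load(open("d0.pkl","rb"));c=d["top"];f=c["frame"]
roi=(60,85,520,250)
names={"red":((0,150,60),(8,255,255)),"orange":((9,190,120),(19,255,255)),"blue":((105,120,60),(122,255,255)),"yellow":((20,190,110),(32,255,255)),"purple":((123,80,40),(150,255,255))}
for n,(lo,hi) in names.items():
    for a,b,ct in blobs(f,lo,hi,6,roi)[:5]: print(n,a,np.round(b[0]),np.round(b[1]),round(b[2]),"world z0",np.round(ray(c,b[0],0.015),3))
for n,p in dict(bit=(391,213),tape=(385,159),measure=(418,187),jar=(168,213),amber=(200,185),off=(183,165),red=(356,180)).items(): print(n,np.round(ray(c,p,0.01),3))
w=d["wrist"]["frame"]
a=cv2.resize(f[80:250,140:480],None,fx=2.3,fy=2.3,interpolation=cv2.INTER_CUBIC);cv2.imwrite("pics/topc.png",a)
E
```

```text
red 1409.5 [314.  96.] [ 22. 107.] 90 world z0 [[ 0.817 -0.114]]
red 214.5 [356. 194.] [29. 10.] 90 world z0 [[ 0.469 -0.256]]
red 59.0 [474. 142.] [36.  4.] 70 world z0 [[ 0.651 -0.672]]
red 55.5 [483. 139.] [35.  4.] 74 world z0 [[ 0.658 -0.704]]
red 6.5 [348.  90.] [3. 5.] 90 world z0 [[ 0.836 -0.237]]
orange 3400.5 [251. 177.] [70. 52.] 90 world z0 [[0.532 0.103]]
orange 122.5 [200. 198.] [27.  6.] 90 world z0 [[0.463 0.275]]
orange 6.0 [184. 114.] [3. 2.] 90 world z0 [[0.756 0.335]]
blue 3406.5 [314. 177.] [70. 53.] 90 world z0 [[ 0.531 -0.111]]
blue 49.0 [168. 213.] [8. 8.] 45 world z0 [[0.411 0.383]]
yellow 641.5 [174. 104.] [49. 16.] 43 world z0 [[0.79  0.371]]
yellow 139.0 [418. 189.] [ 9. 19.] 14 world z0 [[ 0.486 -0.471]]
purple 214.5 [ 99. 188.] [ 7. 51.] 22 world z0 [[0.496 0.613]]
purple 191.0 [418. 230.] [21. 11.] 45 world z0 [[ 0.346 -0.465]]
purple 157.0 [447. 170.] [ 9. 20.] 90 world z0 [[ 0.55  -0.573]]
purple 112.5 [ 74. 208.] [23.  7.] 22 world z0 [[0.43  0.695]]
bit [[ 0.405 -0.376]]
tape [[ 0.592 -0.36 ]]
measure [[ 0.494 -0.472]]
jar [[0.412 0.383]]
amber [[0.506 0.277]]
off [[0.576 0.336]]
red [[ 0.52  -0.258]]
```

View pics/topc.png

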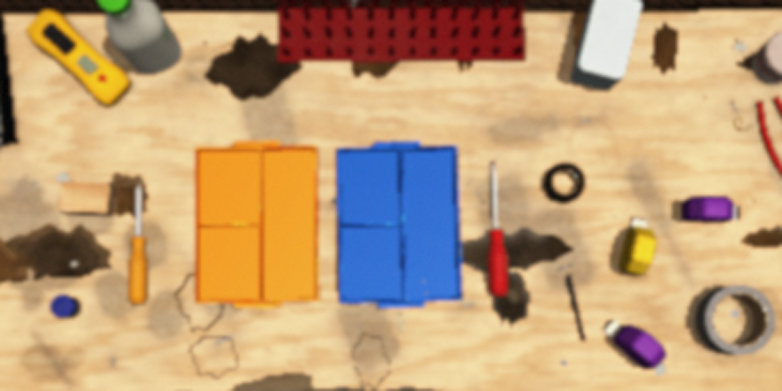

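View pics/wrist0.png

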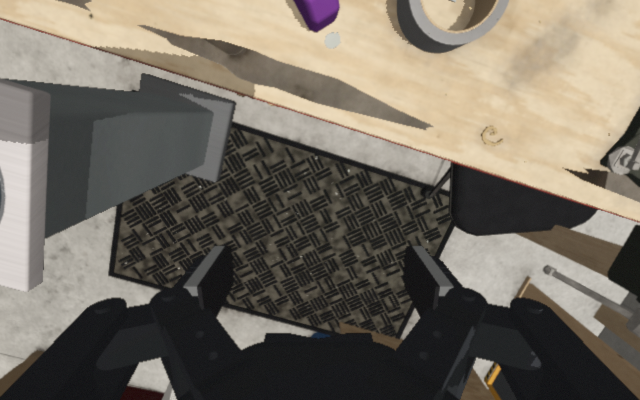

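The crop confirms: the red screwdriver has its shank pointing far away. The bit is the thin black stroke right of it, the black tape roll is the small ring at (563,182), the yellow measure is at crop (639,248) between two purple look-alikes, and the blue-lidded jar is at far left. The trays have their channels on the world -y side. Next I go to a survey pose.

```bash
cat >> h.py <<'E'
def go(x,y,z,yaw,s=None):
    """shift + wz (tool axes) from present pose to a tool-down pose"""
    s=s or r.sense();M=R.from_euler("xyz",s["eef_rot"])
    sh=M.inv().apply(np.array([x,y,z])-s["ee_pos"]);w=(M.inv()*R.from_euler("xyz",[np.pi,0,yaw])).as_rotvec()
    print("go",(x,y,z,yaw),"shift",np.round(sh,4),"turn",np.round(w,3))
E
python3 -c "
from h import *
go(0.50,-0.36,0.25,0)"
```

```text
go (0.5, -0.36, 0.25, 0) shift [ 0.3718 -0.0585 -0.019 ] turn [-0.001  0.     0.299]
```

```bash
python3 -m pendant '[[0.06,-0.01,-0.005,0,0,0.05,0.085],[0.12,-0.02,-0.01,0,0,0.1,0.085],[0.18,-0.03,-0.015,0,0,0.15,0.085],[0.24,-0.04,-0.019,0,0,0.2,0.085],[0.30,-0.05,-0.019,0,0,0.25,0.085],[0.372,-0.0585,-0.019,0,0,0.299,0.085],[0.372,-0.0585,-0.019,0,0,0.299,0.085],[0.372,-0.0585,-0.019,0,0,0.299,0.085],[0.372,-0.0585,-0.019,0,0,0.299,0.085]]'; python3 - <<'E'
from h import *
c,s=snap("s1");print(s["ee_pos"],s["eef_rot"],s["qpos"])
E
```

```text
t: 1.27
ee_pos: [0.4991, -0.3609, 0.2503]
eef_rot: [-3.142, 0.0, -0.001]
force: [-0.6, 0.1, -0.2]
width: 0.997
finger_force: 0.0
[ 0.49909972 -0.36093581  0.25026749] [-3.14154001e+00  4.21130774e-04 -1.23367769e-03] [-7.01577343e-01  4.54132432e-01  1.44933590e+00 -2.44539861e-04
  1.23848026e+00  8.70532490e-01]
```

View pics/s1.png

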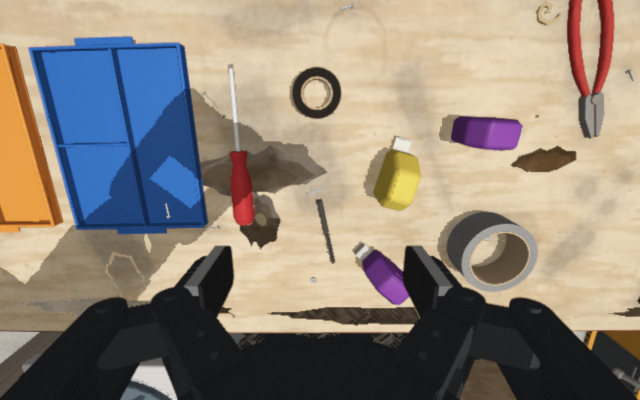

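The survey view from 0.25 m up shows:
- Red driver: handle (242,190), shank tip (231,66).
- Bit: (326,232).
- Tape roll: (317,93).
- Yellow measure: (398,180), hook up-right at (402,143).
- Purple look-alikes: (485,132) and (383,277).
- Blue tray: left, with pockets left and channel right.

Now I measure.

```bash
python3 - <<'E'
from h import *
c,s=pickle.load(open("s1.pkl","rb"));f=c["frame"]
print("cam",np.round(pose(c,s)[0],3))
def rect(name,b,z):
    box=cv2.boxPoints(b);w=ray(c,box,z,s);q=cv2.minAreaRect(w.astype(np.float32)*1000)
    e=[w[1]-w[0],w[2]-w[1]];e=max(e,key=np.linalg.norm)
    print(name,"px",np.round(b[0]),"world",np.round(w.mean(0),4),"size mm",np.round(q[1]),"long axis deg",round(np.degrees(np.arctan2(e[1],e[0])),1))
    return w
a,b,ct=blobs(f,(0,150,50),(8,255,255),50,(215,140,270,240))[0];rect("handle",b,.0145)
a,b,ct=blobs(f,(0,0,0),(180,255,75),20,(312,195,342,268))[0];rect("bit",b,.0045);print(b)
a,b,ct=blobs(f,(0,0,0),(180,255,80),200,(280,55,355,130))[0];w=ray(c,ct,.014,s);print("tape",b,np.round((w.max(0)+w.min(0))/2,4),np.round(np.ptp(w,axis=0),4))
a,b,ct=blobs(f,(20,120,60),(34,255,255),200,(360,130,440,220))[0];rect("measure",b,.05)
a,b,ct=blobs(f,(20,150,190),(34,255,255),200,(360,130,440,220))[0];rect("measure top",b,.064)
g=cv2.cvtColor(f,cv2.COLOR_BGR2HSV)[...,2];ys,xs=np.where(g[60:140,222:245]>185);print("shank px",len(xs))
for n,lo,hi,ro in(("blue",(100,100,40),(125,255,255),(20,30,220,240)),):
    m=np.zeros(f.shape[:2],np.uint8);h=cv2.inRange(cv2.cvtColor(f,cv2.COLOR_BGR2HSV),lo,hi);x0,y0,x1,y1=ro;m[y0:y1,x0:x1]=h[y0:y1,x0:x1]
    m=cv2.morphologyEx(m,cv2.MORPH_CLOSE,np.ones((7,7)));m=cv2.morphologyEx(m,cv2.MORPH_OPEN,np.ones((70,70)))
    ct=max(cv2.findContours(m,cv2.RETR_EXTERNAL,cv2.CHAIN_APPROX_NONE)[0],key=cv2.contourArea)
    hull=cv2.approxPolyDP(cv2.convexHull(ct),6,True).reshape(-1,2);print(hull.tolist());
    for z in(0,.016):print(z,np.round(ray(c,hull,z,s),3).tolist())
E
```

```text
cam [ 0.571 -0.361  0.393]
handle px [241. 188.] world [ 0.4686 -0.2577] size mm [105.  29.] long axis deg -178.8Traceback (most recent call last):
  File "<stdin>", line 10, in <module>
IndexError: list index out of range
```

```bash
python3 - <<'E'
from h import *
c,s=pickle.load(open("s1.pkl","rb"));f=c["frame"]
def rect(name,b,z):
    box=cv2.boxPoints(b);w=ray(c,box,z,s);q=cv2.minAreaRect(w.astype(np.float32)*1000)
    e=[w[1]-w[0],w[2]-w[1]];e=max(e,key=np.linalg.norm)
    print(name,"px",np.round(b[0]),"world",np.round(w.mean(0),4),"size mm",np.round(q[1]),"long axis deg",round(np.degrees(np.arctan2(e[1],e[0])),1))
for t in (90,120):
  for a,b,ct in blobs(f,(0,0,0),(180,255,t),20,(312,190,342,270))[:1]:rect(f"bit{t}",b,.0045)
for a,b,ct in blobs(f,(0,0,0),(180,255,80),200,(280,55,355,130))[:1]:
  w=ray(c,ct,.014,s);print("tape",b,np.round((w.max(0)+w.min(0))/2,4),np.round(np.ptp(w,axis=0),4))
for v in(60,190):
  for a,b,ct in blobs(f,(20,120,v),(34,255,255),200,(360,130,440,220))[:1]:rect(f"measure{v}",b,.05);rect(f"measure{v}",b,.064)
h=cv2.inRange(cv2.cvtColor(f,cv2.COLOR_BGR2HSV),(100,100,30),(125,255,255));m=np.zeros_like(h);m[30:240,20:220]=h[30:240,20:220]
m=cv2.morphologyEx(m,cv2.MORPH_CLOSE,np.ones((7,7)))
ct=max(cv2.findContours(m,cv2.RETR_EXTERNAL,cv2.CHAIN_APPROX_NONE)[0],key=cv2.contourArea);x,y,w,hh=cv2.boundingRect(ct);print(x,y,w,hh)
hull=cv2.approxPolyDP(cv2.convexHull(ct),3,True).reshape(-1,2);print(hull.tolist())
for z in(0,.016):print(z,np.round(ray(c,hull,z,s),3).tolist())
E
```

```text
bit90 px [322. 216.] world [ 0.4271 -0.367 ] size mm [49.  7.] long axis deg -168.0
bit120 px [326. 230.] world [ 0.4029 -0.3728] size mm [101.   9.] long axis deg -167.0
tape ((316.5, 92.5), (49.0, 47.0), 90.0) [ 0.5915 -0.3597] [0.0571 0.0581]
measure60 px [398. 181.] world [ 0.4882 -0.4579] size mm [51. 73.] long axis deg -15.1
measure60 px [398. 181.] world [ 0.4915 -0.454 ] size mm [49. 70.] long axis deg -15.1
measure190 px [406. 183.] world [ 0.4858 -0.4678] size mm [30. 69.] long axis deg -14.3
measure190 px [406. 183.] world [ 0.4892 -0.4635] size mm [29. 66.] long axis deg -14.3
29 37 178 197
[[29, 48], [101, 37], [131, 37], [183, 47], [206, 217], [202, 227], [143, 233], [76, 227]]
0 [[0.648, -0.003], [0.659, -0.096], [0.658, -0.133], [0.647, -0.196], [0.424, -0.2], [0.408, -0.192], [0.399, -0.104], [0.409, -0.006]]
0.016 [[0.645, -0.017], [0.655, -0.107], [0.655, -0.142], [0.644, -0.202], [0.43, -0.206], [0.415, -0.199], [0.406, -0.114], [0.415, -0.02]]
```

```bash
python3 -m pendant '[[-0.009,-0.055,0.03,0,0,0,0.05],[-0.018,-0.104,0.06,0,0,0,0.05],[-0.018,-0.104,0.12,0,0,0,0.05],[-0.018,-0.104,0.18,0,0,0,0.05],[-0.018,-0.104,0.215,0,0,-0.02,0.05],[-0.018,-0.104,0.237,0,0,-0.02,0.05],[-0.018,-0.104,0.247,0,0,-0.02,0.05],[-0.018,-0.104,0.247,0,0,-0.02,0.05],[-0.018,-0.104,0.247,0,0,-0.02,0.0],[-0.018,-0.104,0.247,0,0,-0.02,0.0],[-0.018,-0.104,0.247,0,0,-0.02,0.0],[-0.018,-0.104,0.247,0,0,-0.02,0.0]]' 60; python3 -c "
from h import *
s=r.sense();print(s['ee_pos'],s['eef_rot'])
x,y,z=s['ee_pos']
go(x,y,.15,.02);go(.489,.0575,.15,0);go(.489,.0575,.009,0)"
```

```text
t: 2.82
ee_pos: [0.4827, -0.2566, 0.0046]
eef_rot: [3.14, -0.001, 0.02]
force: [-2.5, 0.8, 6.1]
width: 0.276
finger_force: 58.7
[ 0.48273525 -0.25664853  0.00461306] [ 3.14047050e+00 -1.41443959e-03  1.98420475e-02]
go (np.float64(0.48273524737483536), np.float64(-0.2566485316758193), 0.15, 0.02) shift [ 0.0002  0.0002 -0.1454] turn [ 0.001 -0.001 -0.   ]
go (0.489, 0.0575, 0.15, 0) shift [ 0.0127 -0.3138 -0.1457] turn [ 0.001 -0.001  0.02 ]
go (0.489, 0.0575, 0.009, 0) shift [ 0.0125 -0.314  -0.0047] turn [ 0.001 -0.001  0.02 ]
```

```bash
python3 -m pendant '[[0,0,-0.03,0,0,0,0],[0,0,-0.07,0,0,0,0],[0.002,-0.04,-0.09,0,0,0,0],[0.004,-0.10,-0.09,0,0,0.01,0],[0.006,-0.16,-0.09,0,0,0.02,0],[0.008,-0.22,-0.09,0,0,0.02,0],[0.010,-0.27,-0.09,0,0,0.02,0],[0.0125,-0.314,-0.09,0,0,0.02,0],[0.0125,-0.314,-0.07,0,0,0.02,0],[0.0125,-0.314,-0.07,0,0,0.02,0]]'; python3 - <<'E'
from h import *
s=r.sense();print(s["width"],s["finger_force"],s["ee_pos"])
c,s=snap("s2");go(.489,.0575,.009,0)
E
```

```text
t: 4.08
ee_pos: [0.4879, 0.0583, 0.073]
eef_rot: [3.142, 0.001, 0.001]
force: [-0.3, -0.9, -0.6]
width: 0.275
finger_force: 59.6
0.2745094157676795 59.61701959684433 [0.48787637 0.05834202 0.07299405]
go (0.489, 0.0575, 0.009, 0) shift [0.0006 0.0004 0.0646] turn [ 0.  0. -0.]
```

View pics/s2.png

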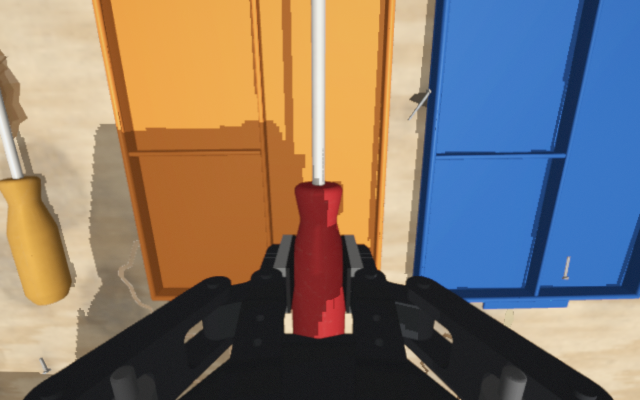

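The driver is held straight with the shank forward, over the orange channel. The orange divider junction is at (263,152) and the blue one at (565,155), so I use these to refine the tray positions.

```bash
python3 - <<'E'
from h import *
c,s=pickle.load(open("s2.pkl","rb"))
print(ray(c,[(263,152),(565,155)],.016,s)+[0,.006])
print(ray(c,[(319,186)],.077,s), "shank root; expect grip x+.037")
E
```

```text
[[ 0.5321766   0.10166903]
 [ 0.53030428 -0.10771463]]
[[0.52381082 0.05747225]] shank root; expect grip x+.037
```

```bash
python3 -m pendant '[[0.004,0.003,0.03,0,0,0,0],[0.004,0.003,0.05,0,0,0,0],[0.004,0.003,0.06,0,0,0,0],[0.004,0.003,0.064,0,0,0,0],[0.004,0.003,0.064,0,0,0,0],[0.004,0.003,0.064,0,0,0,0.042],[0.004,0.003,0.064,0,0,0,0.042],[0.004,0.003,0.064,0,0,0,0.042],[0.004,0.003,0.03,0,0,0,0.042],[0.004,0.003,-0.03,0,0,0,0.042],[0.004,0.003,-0.07,0,0,0,0.042],[0.004,0.003,-0.07,0,0,0,0.042]]'; python3 - <<'E'
from h import *
c,s=snap("s3");go(.403,-.3735,.10,.227);go(.403,-.3735,.005,.227)
a,b,ct=blobs(c["frame"],(0,150,50),(8,255,255),50)[0];print(b);w=ray(c,cv2.boxPoints(b),.0185,s);print(w.mean(0),w)
E
```

```text
t: 5.62
ee_pos: [0.494, 0.0551, 0.1461]
eef_rot: [-3.141, -0.006, -0.0]
force: [-0.1, -0.7, -0.8]
width: 0.492
finger_force: 0.0
go (0.403, -0.3735, 0.1, 0.227) shift [-0.09    0.4285  0.044 ] turn [ 0.    -0.002 -0.227]
go (0.403, -0.3735, 0.005, 0.227) shift [-0.0902  0.4285  0.139 ] turn [ 0.    -0.002 -0.227]
((318.0, 201.5), (103.0, 28.0), 90.0)
[0.47863312 0.05462985] [[0.5313444  0.06756023]
 [0.5313141  0.04158921]
 [0.42591843 0.04028495]
 [0.42595555 0.06908501]]
```

Driver placed (centre ≈ 0.532, 0.0545). Now the bit.

```bash
python3 -m pendant '[[-0.013,0.06,0,0,0,-0.03,0.035],[-0.026,0.12,0,0,0,-0.06,0.035],[-0.038,0.18,0,0,0,-0.09,0.035],[-0.05,0.24,0,0,0,-0.12,0.035],[-0.063,0.30,0,0,0,-0.15,0.035],[-0.076,0.36,0.02,0,0,-0.19,0.035],[-0.09,0.4285,0.04,0,0,-0.227,0.035],[-0.09,0.4285,0.09,0,0,-0.227,0.035],[-0.09,0.4285,0.12,0,0,-0.227,0.035],[-0.09,0.4285,0.135,0,0,-0.227,0.035],[-0.09,0.4285,0.141,0,0,-0.227,0.035],[-0.09,0.4285,0.141,0,0,-0.227,0.035],[-0.09,0.4285,0.141,0,0,-0.227,0],[-0.09,0.4285,0.141,0,0,-0.227,0],[-0.09,0.4285,0.141,0,0,-0.227,0],[-0.09,0.4285,0.141,0,0,-0.227,0]]' 60; python3 - <<'E'
from h import *
s=r.sense();go(.53,-.1555,.085,0);go(.53,-.1555,.0095,0)
E
```

```text
t: 7.68
ee_pos: [0.4029, -0.3738, 0.0034]
eef_rot: [3.14, -0.001, 0.227]
force: [-0.1, 0.9, 5.5]
width: 0.076
finger_force: 58.9
go (0.53, -0.1555, 0.085, 0) shift [ 0.173  -0.184  -0.0817] turn [ 0.001 -0.001  0.227]
go (0.53, -0.1555, 0.0095, 0) shift [ 0.173  -0.1842 -0.0062] turn [ 0.001 -0.001  0.227]
```

```bash
python3 -m pendant '[[0,0,-0.04,0,0,0,0],[0.03,-0.03,-0.08,0,0,0.04,0],[0.07,-0.075,-0.08,0,0,0.09,0],[0.11,-0.12,-0.08,0,0,0.14,0],[0.15,-0.16,-0.08,0,0,0.19,0],[0.173,-0.184,-0.08,0,0,0.227,0],[0.173,-0.184,-0.06,0,0,0.227,0],[0.173,-0.184,-0.03,0,0,0.227,0],[0.173,-0.184,-0.015,0,0,0.227,0],[0.173,-0.184,-0.006,0,0,0.227,0],[0.173,-0.184,-0.006,0,0,0.227,0],[0.173,-0.184,-0.006,0,0,0.227,0],[0.173,-0.184,-0.006,0,0,0.227,0.025],[0.173,-0.184,-0.006,0,0,0.227,0.025],[0.173,-0.184,-0.006,0,0,0.227,0.025],[0.173,-0.184,-0.04,0,0,0.227,0.025],[0.173,-0.184,-0.10,0,0,0.227,0.025],[0.173,-0.184,-0.16,0,0,0.227,0.025],[0.173,-0.184,-0.16,0,0,0.227,0.025]]'; python3 - <<'E'
from h import *
c,s=snap("s4");go(.5915,-.3597,.10,0);go(.5915,-.3597,.0,0)
for t in(60,90):
  for a,b,ct in blobs(c["frame"],(0,0,0),(180,255,t),40,(200,60,440,260))[:4]: print(t,a,b,ray(c,b[0],.0085,s))
E
```

```text
t: 10.05
ee_pos: [0.5317, -0.156, 0.1669]
eef_rot: [3.139, -0.008, -0.0]
force: [0.1, 0.4, -0.7]
width: 0.294
finger_force: 0.0
go (0.5915, -0.3597, 0.1, 0) shift [0.0609 0.204  0.0648] turn [ 0.001 -0.004 -0.   ]
go (0.5915, -0.3597, 0.0, 0) shift [0.0605 0.2039 0.1648] turn [ 0.001 -0.004 -0.   ]
60 145.5 ((407.67645263671875, 251.2941131591797), (13.883550643920898, 28.09249496459961), 77.47119140625) [[ 0.44993001 -0.25962325]]
60 126.5 ((270.1500244140625, 252.0500030517578), (9.803059577941895, 17.70875358581543), 18.43494987487793) [[ 0.44948936 -0.10218102]]
60 125.0 ((365.54998779296875, 252.15000915527344), (17.70875358581543, 9.803058624267578), 71.56504821777344) [[ 0.44905123 -0.21133181]]
60 108.0 ((346.0, 247.5), (23.0, 8.0), 90.0) [[ 0.45496727 -0.18878175]]
90 2015.0 ((404.5, 233.0), (52.0, 69.0), 90.0) [[ 0.47258163 -0.25410428]]
90 517.5 ((278.0, 247.0), (24.0, 32.0), 90.0) [[ 0.45579918 -0.11140868]]
90 512.0 ((357.5, 247.0), (24.0, 31.0), 90.0) [[ 0.45554713 -0.20186581]]
90 435.0 ((317.0, 181.5), (91.0, 6.0), 90.0) [[ 0.53206917 -0.15591761]]
```

View pics/s4.png

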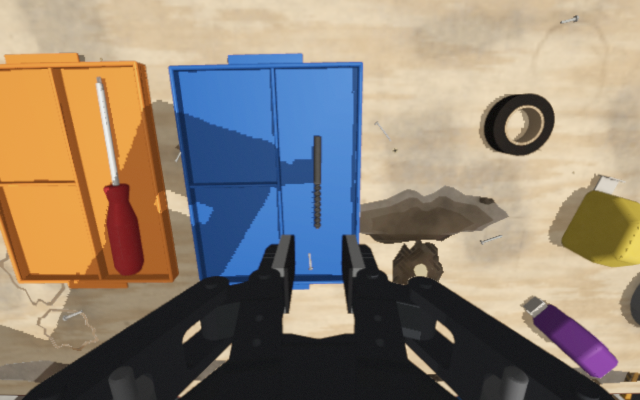

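The bit lies lengthwise in the blue channel at (317,181), world (0.532,-0.156). Next is the tape, gripped along world x so the fingers fit the 112 mm side of the pocket.

```bash
python3 -m pendant '[[0.01,0.04,0,0,0,-0.18,0.085],[0.02,0.08,0,0,0,-0.36,0.085],[0.03,0.12,0,0,0,-0.54,0.085],[0.04,0.16,0,0,0,-0.72,0.085],[0.05,0.19,0.02,0,0,-0.90,0.085],[0.06,0.204,0.04,0,0,-1.08,0.085],[0.06,0.204,0.06,0,0,-1.26,0.085],[0.06,0.204,0.08,0,0,-1.44,0.085],[0.06,0.204,0.09,0,0,-1.571,0.085],[0.06,0.204,0.09,0,0,-1.571,0.085],[0.06,0.204,0.09,0,0,-1.571,0.085]]' 60; python3 - <<'E'
from h import *
c,s=snap("s5");f=c["frame"]
for a,b,ct in blobs(f,(0,0,0),(180,255,70),300,(200,60,440,300))[:3]:
  w=ray(c,ct,.019,s);print(a,b,(w.max(0)+w.min(0))/2,np.ptp(w,axis=0))
print(s["ee_pos"],s["eef_rot"],s["qpos"]);go(.5915,-.3597,0,1.5708)
E
```

```text
t: 11.48
ee_pos: [0.5895, -0.3592, 0.0721]
eef_rot: [-3.141, -0.0, 1.568]
force: [-0.1, -0.5, 0.3]
width: 0.996
finger_force: 0.0
5139.5 ((321.0, 210.5), (81.0, 80.0), 90.0) [ 0.59104958 -0.35711956] [0.0576619 0.0612961]
1184.5 ((421.5, 273.0), (52.0, 35.0), 90.0) [ 0.66896778 -0.40740323] [0.03016627 0.04529198]
1148.5 ((216.0, 272.5), (53.0, 32.0), 90.0) [ 0.50950365 -0.40639098] [0.02787875 0.04590387]
[ 0.58952578 -0.35923151  0.07208794] [-3.14126441e+00 -2.70822063e-04  1.56793016e+00] [-6.14691658e-01  7.76281314e-01  1.36133392e+00  3.92988260e-05
  1.00440167e+00 -6.11846630e-01]
go (0.5915, -0.3597, 0, 1.5708) shift [-0.0003  0.0019  0.0724] turn [ 0.     0.    -0.002]
```

View pics/s5.png

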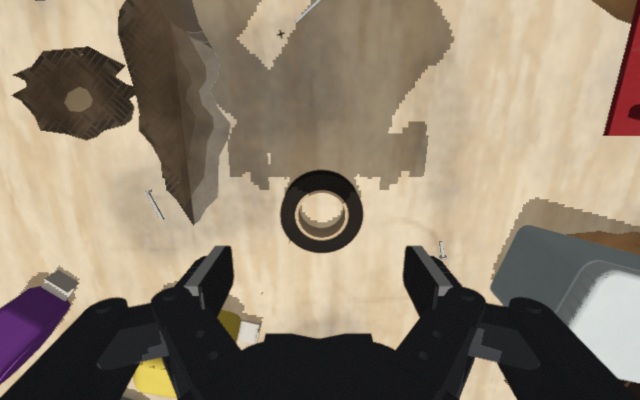

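The tape ring is centred at (321,210), between and ahead of the fingers, with nothing in the way. The yellow measure is behind left and the box is far right. Descend and grip.

```bash
python3 -m pendant '[[0.001,0.0015,0.04,0,0,0,0.085],[0.001,0.0015,0.06,0,0,0,0.085],[0.001,0.0015,0.07,0,0,0,0.085],[0.001,0.0015,0.073,0,0,0,0.085],[0.001,0.0015,0.073,0,0,0,0.085],[0.001,0.0015,0.073,0,0,0,0],[0.001,0.0015,0.073,0,0,0,0],[0.001,0.0015,0.073,0,0,0,0],[0.001,0.0015,0.073,0,0,0,0]]' 40; python3 - <<'E'
from h import *
s=r.sense();go(.5895,.1435,.06,1.5708);go(.5895,.1435,.004,1.5708)
E
```

```text
t: 12.65
ee_pos: [0.5916, -0.3586, 0.0005]
eef_rot: [3.14, 0.001, 1.571]
force: [-0.9, 0.5, 5.2]
width: 0.681
finger_force: 43.1
go (0.5895, 0.1435, 0.06, 1.5708) shift [ 0.5021 -0.002  -0.06  ] turn [0.001 0.001 0.   ]
go (0.5895, 0.1435, 0.004, 1.5708) shift [ 0.5021 -0.0021 -0.004 ] turn [0.001 0.001 0.   ]
```

```bash
python3 -m pendant '[[0,0,-0.03,0,0,0,0],[0.02,0,-0.06,0,0,0,0],[0.07,0,-0.06,0,0,0,0],[0.13,0,-0.06,0,0,0,0],[0.19,0,-0.06,0,0,0,0],[0.25,0,-0.06,0,0,0,0],[0.31,0,-0.06,0,0,0,0],[0.37,-0.001,-0.06,0,0,0,0],[0.43,-0.002,-0.06,0,0,0,0],[0.47,-0.002,-0.06,0,0,0,0],[0.495,-0.002,-0.06,0,0,0,0],[0.502,-0.002,-0.06,0,0,0,0],[0.502,-0.002,-0.05,0,0,0,0],[0.502,-0.002,-0.025,0,0,0,0],[0.502,-0.002,-0.012,0,0,0,0],[0.502,-0.002,-0.005,0,0,0,0],[0.502,-0.002,-0.005,0,0,0,0],[0.502,-0.002,-0.005,0,0,0,0]]'; python3 - <<'E'
from h import *
c,s=snap("s6");print(s["force"],s["width"])
E
```

```text
t: 14.9
ee_pos: [0.5894, 0.1434, 0.0045]
eef_rot: [3.141, -0.0, 1.57]
force: [0.1, 0.2, -1.3]
width: 0.686
finger_force: 43.7
[ 0.09877418  0.18823516 -1.29052273] 0.6856091221900287
```

View pics/s6.png

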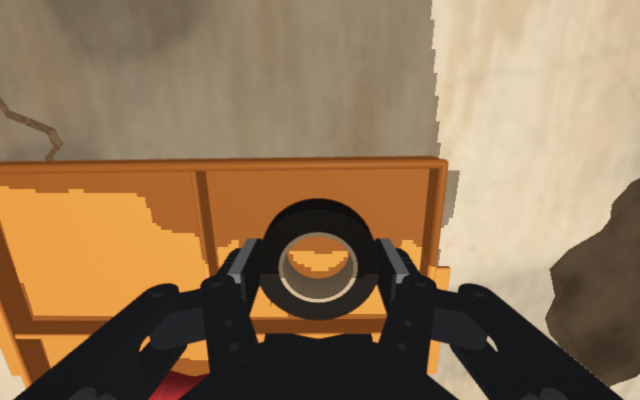

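The tape is over the middle of the far orange pocket at floor level. Release it and move over to the jar.

```bash
python3 -m pendant '[[0,0,0,0,0,0,0.075],[0,0,0,0,0,0,0.075],[0,0,0,0,0,0,0.075],[0,0,-0.03,0,0,0,0.075],[0,0,-0.08,0,0,0,0.075],[0.02,-0.02,-0.115,0,0,0,0.06],[0.06,-0.05,-0.115,0,0,0,0.06],[0.11,-0.085,-0.115,0,0,0,0.06],[0.16,-0.12,-0.115,0,0,0,0.06],[0.20,-0.155,-0.115,0,0,0,0.06],[0.232,-0.179,-0.115,0,0,0,0.06],[0.232,-0.179,-0.115,0,0,0,0.06],[0.232,-0.179,-0.115,0,0,0,0.06]]' ; python3 - <<'E'
from h import *
c,s=snap("s7");f=c["frame"]
for a,b,ct in blobs(f,(105,100,30),(130,255,255),100)[:3]:
  w=ray(c,ct,.038,s);print(a,b,(w.max(0)+w.min(0))/2,np.ptp(w,axis=0));m=(w.max(0)+w.min(0))/2;go(*m,.012,1.5708)
E
```

```text
t: 16.58
ee_pos: [0.4104, 0.3754, 0.1193]
eef_rot: [3.141, 0.0, 1.571]
force: [-0.7, -0.6, 0.2]
width: 0.703
finger_force: 0.0
1288.0 ((318.0, 197.5), (41.0, 40.0), 90.0) [0.40979697 0.37966113] [0.03234462 0.03448882]
go (np.float64(0.4097969679831249), np.float64(0.37966113128670254), 0.012, 1.5708) shift [ 0.0046 -0.0009  0.1073] turn [ 0.     0.    -0.001]
```

View pics/s7.png

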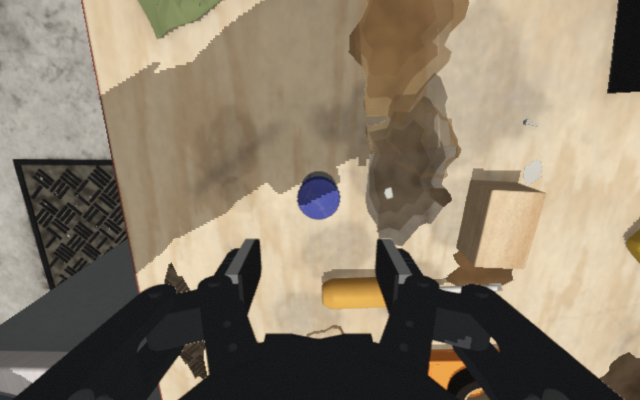

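The jar's lid is at (318,197). The amber driver (355,292) and offcut (505,230) are clear of it. Grip.

```bash
python3 -m pendant '[[0.0045,-0.001,0.05,0,0,0,0.06],[0.0045,-0.001,0.085,0,0,0,0.06],[0.0045,-0.001,0.1,0,0,0,0.06],[0.0045,-0.001,0.107,0,0,0,0.06],[0.0045,-0.001,0.107,0,0,0,0.06],[0.0045,-0.001,0.107,0,0,0,0],[0.0045,-0.001,0.107,0,0,0,0],[0.0045,-0.001,0.107,0,0,0,0],[0.0045,-0.001,0.107,0,0,0,0]]' 35; python3 - <<'E'
from h import *
s=r.sense();print(s["qpos"]);go(.4725,-.0665,.09,1.5708);go(.4725,-.0665,s["ee_pos"][2]+.0045,1.5708)
E
```

```text
t: 17.75
ee_pos: [0.4096, 0.3806, 0.0135]
eef_rot: [3.14, -0.001, 1.571]
force: [-1.0, -0.8, 6.7]
width: 0.404
finger_force: 34.2
[ 6.65472582e-01  6.76081423e-01  1.76304493e+00 -6.04736528e-05
  7.00850731e-01  6.65414053e-01]
go (0.4725, -0.0665, 0.09, 1.5708) shift [-0.447   0.063  -0.0769] turn [ 0.001 -0.001  0.   ]
go (0.4725, -0.0665, np.float64(0.01796165989269221), 1.5708) shift [-0.4471  0.0629 -0.0049] turn [ 0.001 -0.001  0.   ]
```

```bash
python3 -m pendant '[[0,0,-0.04,0,0,0,0],[0,0,-0.08,0,0,0,0],[-0.04,0.006,-0.09,0,0,0,0],[-0.09,0.013,-0.09,0,0,0,0],[-0.14,0.02,-0.09,0,0,0,0],[-0.19,0.027,-0.09,0,0,0,0],[-0.24,0.034,-0.09,0,0,0,0],[-0.29,0.041,-0.09,0,0,0,0],[-0.34,0.048,-0.09,0,0,0,0],[-0.39,0.055,-0.09,0,0,0,0],[-0.43,0.063,-0.09,0,0,0,0],[-0.447,0.063,-0.08,0,0,0,0],[-0.447,0.063,-0.06,0,0,0,0],[-0.447,0.063,-0.03,0,0,0,0],[-0.447,0.063,-0.015,0,0,0,0],[-0.447,0.063,-0.008,0,0,0,0],[-0.447,0.063,-0.005,0,0,0,0],[-0.447,0.063,-0.005,0,0,0,0]]'; python3 - <<'E'
from h import *
c,s=snap("s8")
E
```

```text
t: 20.0
ee_pos: [0.4725, -0.0668, 0.0178]
eef_rot: [3.141, 0.0, 1.571]
force: [-0.0, 1.0, 0.2]
width: 0.408
finger_force: 35.2
```

View pics/s8.png

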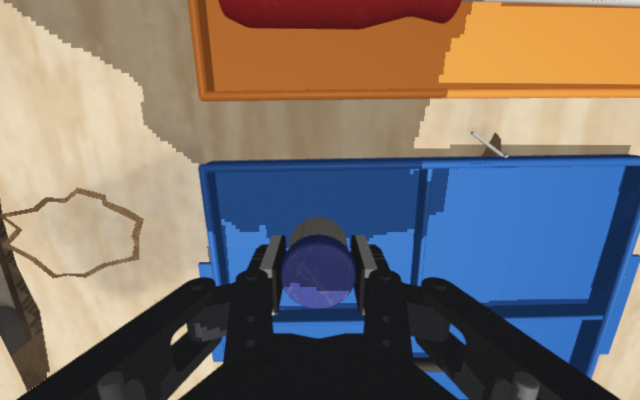

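The jar stands in the near blue pocket, at (318,262), clear of the walls. Release it and go to the measure.

```bash
python3 -m pendant '[[0,0,0,0,0,0,0.055],[0,0,0,0,0,0,0.055],[0,0,0,0,0,0,0.055],[0,0,-0.03,0,0,0,0.055],[0,0,-0.08,0,0,0,0.055],[-0.03,0.001,-0.13,0,0,0.17,0.06],[-0.07,0.003,-0.152,0,0,0.34,0.06],[-0.11,0.005,-0.152,0,0,0.51,0.06],[-0.15,0.007,-0.152,0,0,0.68,0.06],[-0.19,0.009,-0.152,0,0,0.85,0.06],[-0.23,0.011,-0.152,0,0,1.02,0.06],[-0.27,0.012,-0.152,0,0,1.19,0.06],[-0.31,0.013,-0.152,0,0,1.36,0.06],[-0.35,0.014,-0.152,0,0,1.53,0.06],[-0.38,0.015,-0.152,0,0,1.70,0.06],[-0.398,0.0155,-0.152,0,0,1.82,0.06],[-0.398,0.0155,-0.152,0,0,1.82,0.06],[-0.398,0.0155,-0.152,0,0,1.82,0.06]]' ; python3 - <<'E'
from h import *
c,s=snap("s9");f=c["frame"]
for v in(60,190):
 for a,b,ct in blobs(f,(20,120,v),(34,255,255),300)[:2]:
  w=ray(c,cv2.boxPoints(b),.064,s);q=cv2.minAreaRect(w.astype(np.float32)*1000);print(v,a,b,w.mean(0),q)
E
```

```text
t: 22.3
ee_pos: [0.4876, -0.464, 0.1691]
eef_rot: [-3.141, 0.0, -0.246]
force: [-0.8, 0.3, 0.7]
width: 0.705
finger_force: 0.0
60 2544.5 ((316.5, 188.0), (74.0, 37.0), 90.0) [ 0.49253978 -0.46444772] ((492.5521545410156, -464.4010314941406), (33.90751647949219, 67.59443664550781), 75.83098602294922)
190 645.5 ((317.4972229003906, 170.94752502441406), (29.800857543945312, 32.00832748413086), 86.98721313476562) [ 0.50818049 -0.46931145] ((508.1986999511719, -469.27520751953125), (28.17337989807129, 26.297834396362305), 78.93746948242188)
```

View pics/s9.png

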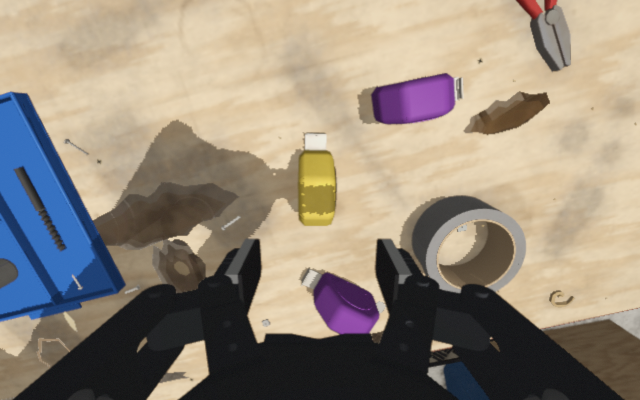

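The yellow measure is at (317,188), aligned with the tool, with its hook away from the robot at (315,141). The purple ones at (413,97) and (345,300) and the grey ring at (467,245) are clear.

```bash
python3 -m pendant '[[0.0035,0,0.05,0,0,0,0.06],[0.0035,0,0.1,0,0,0,0.06],[0.0035,0,0.13,0,0,0,0.06],[0.0035,0,0.141,0,0,0,0.06],[0.0035,0,0.141,0,0,0,0.06],[0.0035,0,0.141,0,0,0,0],[0.0035,0,0.141,0,0,0,0],[0.0035,0,0.141,0,0,0,0],[0.0035,0,0.141,0,0,0,0]]' 60; python3 - <<'E'
from h import *
s=r.sense();go(.58,-.0665,.12,0);go(.58,-.0665,s["ee_pos"][2]+.0045,0)
E
```

```text
t: 23.48
ee_pos: [0.4917, -0.466, 0.0301]
eef_rot: [3.141, -0.002, -0.249]
force: [0.7, 1.7, 6.2]
width: 0.384
finger_force: 59.2
go (0.58, -0.0665, 0.12, 0) shift [-0.0127 -0.4089 -0.0903] turn [ 0.001 -0.002 -0.249]
go (0.58, -0.0665, np.float64(0.034577989364645026), 0) shift [-0.0129 -0.409  -0.0049] turn [ 0.001 -0.002 -0.249]
```

```bash
python3 -m pendant '[[0,0,-0.04,0,0,0,0],[0,-0.01,-0.08,0,0,0,0],[-0.001,-0.06,-0.08,0,0,-0.03,0],[-0.003,-0.11,-0.08,0,0,-0.06,0],[-0.005,-0.16,-0.08,0,0,-0.09,0],[-0.007,-0.21,-0.08,0,0,-0.12,0],[-0.009,-0.26,-0.08,0,0,-0.15,0],[-0.01,-0.31,-0.08,0,0,-0.18,0],[-0.012,-0.36,-0.08,0,0,-0.21,0],[-0.013,-0.395,-0.07,0,0,-0.249,0],[-0.013,-0.409,-0.06,0,0,-0.249,0],[-0.013,-0.409,-0.035,0,0,-0.249,0],[-0.013,-0.409,-0.035,0,0,-0.249,0]]'; python3 - <<'E'
from h import *
c,s=snap("s10");go(.58,-.0665,.0345,0)
E
```

```text
t: 25.1
ee_pos: [0.5781, -0.0665, 0.0619]
eef_rot: [-3.141, 0.003, -0.001]
force: [-0.4, -0.1, -3.4]
width: 0.387
finger_force: 60.6
go (0.58, -0.0665, 0.0345, 0) shift [ 0.0012 -0.0002  0.0285] turn [-0.     0.001 -0.001]
```

View pics/s10.png

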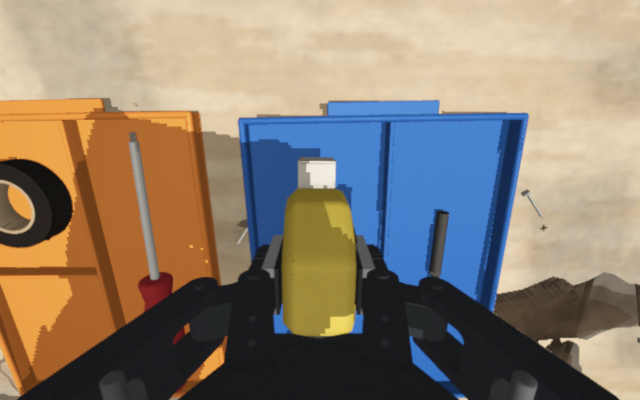

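The measure hangs upright over the far blue pocket with its hook at (316,165), well inside the end wall. Lower, release and withdraw.

```bash
python3 -m pendant '[[0.001,0,0.012,0,0,0,0],[0.001,0,0.021,0,0,0,0],[0.001,0,0.026,0,0,0,0],[0.001,0,0.0285,0,0,0,0],[0.001,0,0.0285,0,0,0,0],[0.001,0,0.0285,0,0,0,0.055],[0.001,0,0.0285,0,0,0,0.055],[0.001,0,0.0285,0,0,0,0.055],[0.001,0,0.01,0,0,0,0.055],[0.001,0,-0.04,0,0,0,0.055],[0.001,0,-0.10,0,0,0,0.055],[-0.04,0.0,-0.16,0,0,0,0.055],[-0.08,0.0,-0.20,0,0,0,0.055],[-0.08,0,-0.20,0,0,0,0.055],[-0.08,0,-0.20,0,0,0,0.055]]'; python3 - <<'E'
from h import *
c,s=snap("s11");f=c["frame"]
B=np.array([.530,-.108]);O=np.array([.532,.102])
for n,lo,hi,z,o in(("red",(0,150,50),(8,255,255),.0185,O),("yellow",(20,120,60),(34,255,255),.06,B),("lid",(116,60,30),(130,255,255),.042,B)):
  for a,b,ct in blobs(f,lo,hi,150)[:2]:print(n,a,np.round(b[0]),np.round(b[1]),round(b[2]),np.round(ray(c,b[0],z,s)-o,4))
E
```

```text
t: 27.02
ee_pos: [0.4994, -0.0661, 0.2639]
eef_rot: [3.141, -0.001, -0.0]
force: [-0.3, 0.7, 1.0]
width: 0.639
finger_force: 0.0
red 1265.5 [230. 179.] [73. 21.] 86 [[-0.0502 -0.0476]]
yellow 1577.5 [318. 108.] [59. 29.] 90 [[0.0436 0.0407]]
lid 494.5 [319. 189.] [26. 25.] 63 [[-0.0568  0.0395]]
```

View pics/s11.png

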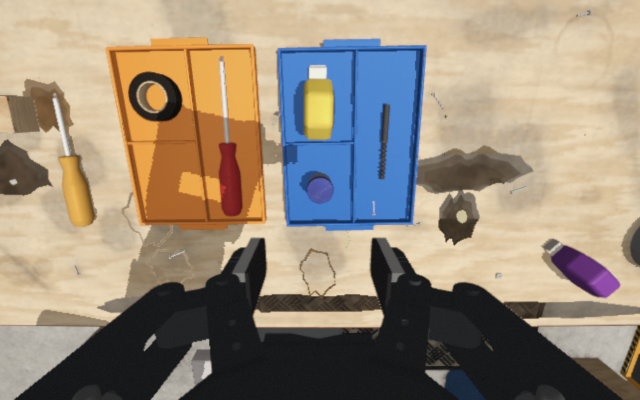

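All five parts are in place: tape (154,96) and red driver (229,150) in the orange tray; measure (318,105), jar (319,189) and bit (384,140) in the blue tray. The amber driver and offcut are unmoved and the gripper is clear.

```bash
python3 -c "
from workcell import r
print(r.close_job())"
```

```text
the job is handed in; nothing more can be done
None
```

Both kits were made up and handed in at about 27 s of the 136 s allowed; the last picture shows all five parts in their compartments and the amber driver and offcut where they were, but the hand-in gave no verdict.

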